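# Sweep the loosened crust off the cooktop and draw out the telescoping brush

## Robot

A 6-joint arm with a two-finger parallel gripper is mounted at the origin on a cart in front of the work surface, level with it; the furniture and walls round the work are solid. World frame = base frame: x ahead of the robot, y to its left, z up, the work surface at z = 0. Lengths are in mm, angles in degrees, forces in N, time in s.
With the tool pointing down it reaches from about 375 to 750 mm from the base axis. Payload 9 kg.
Tool frame: the origin (TCP) lies midway between the tips of the shut fingers; the grasp point (between the pads) lies manip.grip_point_offset behind it (manip.grip_point_offset is the distance from the TCP to the grasp point, in mm); z points along the fingers, y is the line along which they close (so a half turn about z gives the same grasp; the last joint's range is limited). The gripper opens to 85 mm and grips with 20 to 120 N. Pads are 22 mm wide; open, the fingers measure 114 mm over their backs; the gripper's body (76 mm by 85 mm) begins 54 mm behind the grasp point. The pads swing forward as they close: fully open they stand 13 mm farther back than shut.
Start: joints at [-86.328, 5.964, 5.575, 89.605, 0, 77.527], TCP at [166.86, -576.363, 231.331] pointing down, gripper open.
Joint ranges: [-171.21, 171.21], [-48.23, 106.86], [-62.78, 66.21], [-105.2, 120.99], [-86.42, 89.51], [-180, 180]. Speed limits (degrees/s): [127.2, 127.2, 147.25, 180, 180, 180].

## Interface

Orientations are given as a 3x3 rotation matrix whose columns are the frame's x, y, z axes.
In Python, from cell import manip gives the robot as it stands. Calls block until the motion is done:
- manip.movep(position, orientation): joint-space move of the TCP to a pose.
- manip.servo_line(position, attitude=None, speed=150): straight line of the TCP; attitude=None keeps the orientation; speed is the mean speed in mm/s.
- manip.movej(angles): joint-space move.
- manip.set_gripper(opening): finger opening in mm; the grip force is fixed at half the most; returns when the fingers have stopped.
- manip.sleep(seconds).
- manip.solve_ik(position, orientation): joint angles nearest the present ones, or None.
- manip.camera(name): name is "side" or "top"; returns a dict with "img" (384x512x3 uint8, red, green, blue), "fx", "fy", "cx", "cy" (pixels), "view" (4x4, takes a point from world to camera coordinates). Camera axes: x right, y down, z forward; pixel columns grow to the right and rows downward; lengths in mm; the calibration is good to about 2 mm. A picture is of the moment at which its call begins. There is no depth.
A pose or a line that the arm cannot do raises manip.PlanningError and nothing moves.
- manip.close_job(): hands the job in; it is judged then, once.
Trained networks look in the newest picture that a camera, given by its name, has taken for a name from the list of things; names that differ only in an ending like _2 or _b are one class to them, and where a whole thing is asked for, a point or a joint stands for the part that bears it (a point fixed in the world has none). Each returns a list of dicts, best first, with "p" (0 to 1); they miss things now and then, are a little off and sometimes report something else, mostly with a low value. They report only what shows in the picture. A call takes as long as a camera call. They do not tell look-alikes from the thing itself.
- manip.recognise(camera, name): "pixel" ([column, row] in pixels, amid what is visible of it).
- manip.spot_point(camera, name): "pixel" ([column, row] in pixels: a listed point, or the origin of a listed thing).
Readings, each from a call of its own:
- manip.current_t(): time.
- manip.current_joint_positions(): joint angles.
- manip.current_joint_vel(): joint speeds.
- manip.current_effort(): joint torques, N m.
- manip.current_eef_pos(): TCP position.
- manip.current_eef_rot(): TCP orientation.
- manip.current_contact_force(): force on the tool from outside, world axes, zero at the start.
- manip.current_ft_torque(): the same for the moment, N m.
- manip.current_opening(): finger opening in mm.
- manip.current_finger_force(): force on a finger pad.
Only numpy, scipy, OpenCV 4.12 (cv2) and the standard library are available. Lean on these libraries where they do the work, as an engineer would, in place of code of your own. Each camera call takes 0.05 s, during which the arm holds its last target. There are 200 camera calls.

## Task

The burnt crust on the glass cooktop has been scraped loose: with the scraper block, not with your fingers, sweep all four chips into the dustpan, and set the scraper down again. Then get the telescoping brush ready for the strip at the back that the scraper cannot reach: squeeze the release button in its handle, pull the handle out to the second of its three stops and let the button spring back out so that it locks there. Lift the brush out of its holder cup, well clear of the cup, and finish while holding it still, upright and extended, and leave all the other things where they are.

Things in the scene. Friction and masses are not known exactly. Their poses are not given: they have to be found in the camera images.
- pan: grey dustpan, fixed on the cooktop. Origin: middle of its front lip's underside; own +y points out of the open mouth, toward the chips; x along the lip. It reaches 125 mm back (-y), 190 mm wide, 182 between side walls; lip ramps to 4.5 mm height in 25 mm, floor 4.5 mm thick; side walls 8 mm high at the mouth, 36 mm at the back. Handle 120 mm long, 40 mm high, behind the back wall
- chip1: hard brown chip of burnt crust, about 25x19x12 mm, 12 g. Origin: centre of its underside. It starts in front of the pan's mouth, 35 to 135 mm from the lip and within 50 mm of the pan's middle line
- chip2: another such chip, 23x20x13 mm
- chip3: another such chip, 22x21x13 mm
- chip4: another such chip, 20x19x12 mm
- scraper: white scraper block standing on its blade, 0.13 kg. Origin: centre of its underside; blade line along its x. Foot block 112 (x) x 26 (y) x 26 mm high, rubber edge below; on it a grip ridge 88 (x) x 18 (y) mm, 26 to 64 mm above the underside: take it across y. Held 5.5 to 6.5 mm above the glass it passes over the pan's lip and floor and still pushes the chips
- scraper_grip (a point): middle of the scraper's grip ridge, 46 mm above its underside; axes as the scraper's
- holder: white ceramic cup fixed on the worktop left of the cooktop, 82 mm wide at the foot, 69 mm at the rim, rim 46 mm high, inner floor 6 mm high, inside about 60 mm wide. Origin: centre of its underside.
- brush: outer part (0.4 kg) of a telescoping brush that stands loose and upright in the cup, handle upward: white brush head 50 mm wide, 40 mm high at the bottom, aluminium tube 24 mm thick, grey collar whose top is 110 mm above the foot. Origin: centre of its foot, z up the tube; the release button faces its -y axis
- brush_foot (a point): the underside of the brush head, at the brush's origin
- brush_handle (a joint): how far the handle is drawn out, m: 0 home, stops at 0.032, 0.064, 0.096, 1.2 mm play. Slides up along the brush's z with 1.4 N friction and stays where left; the outer part's weight keeps that in the cup. A spring pin locks it at home and at each stop unless the button is in; pulled on with the button out it clicks into the next stop, then the whole brush comes up
- brush_button (a joint): how far the button is pushed in, m: 0 out (pin locked in a stop), 0.005 fully in (free to slide). It needs 4 N to start and 8 N to be fully in. Let go between two stops it stays about 0.002 in, and pops out to 0 at a stop
- button_face (a point): centre of the outer face of the round black button, 13 mm across, 5.5 mm proud of one side of the handle, facing the brush's -y. It is pressed by pinching the handle between this face and the side opposite, 35.5 mm apart (30.5 mm with the button in)
- handle_mid (a point): point on the handle's axis, axes as the brush's. The handle is a grey rounded block 26 (x) x 30 (y) x 70 mm high, from 50 mm below to 20 mm above this point; a wire loop adds 9 mm on top. The button's centre is 33 mm below this point, where the handle can be held clear of the button. Dark rings on the 17 mm steel inner tube come level with the collar's top at stops 1, 2, 3
- timer: red and cream wind-up kitchen timer, 63 mm wide, 60 mm high, a bystander
- spray_bottle: little white mist bottle with a pink pump, 38 mm wide, 120 mm high, a bystander
- bowl: white bowl 115 mm wide, 53 mm high, a bystander
- spread_tub: spread tub 96x137x53 mm on the worktop left, a bystander
- teaspoon: teaspoon 130 mm long, 11 mm high, on the worktop left, a bystander
- spice_jar: spice jar with a black cap, 45 mm wide, 105 mm high, a bystander
Not all that is in view belongs to the job. Leave any brown or red look-alike of the brush alone.

How it is judged:
By the outcome, as a careful person would: the job done as asked, in the order asked, and still so for the second after the job is handed in, while the arm keeps its last pose, push and grip.
It also fails if it takes over 67 s, if anything falls off the work surface, if the arm or the gripper's body presses on something with over 40 N, if the wrist force passes 120 N, or if a joint passes its speed limit or range.

## Working session

There is one attempt and no reset: what is moved stays moved. The work goes in short steps, each a Python script; the robot and the scene stay as the last script left them, time stands still between calls to the robot, and variables do not carry over. Pictures are saved under pics/ and viewed, at most 10 in all, crops included, and the job is handed in when it is done.

```bash
ls; mkdir -p pics
cat > h.py <<'E'
import numpy as np, cv2
from cell import manip as m
def ray(c,px):
    V=np.array(c["view"]);R=V[:3,:3];t=V[:3,3]
    d=R.T@np.array([(px[0]-c["cx"])/c["fx"],(px[1]-c["cy"])/c["fy"],1.]);o=-R.T@t
    return o,d
def onz(c,px,z):
    o,d=ray(c,px);return o+d*(z-o[2])/d[2]
def proj(c,p):
    V=np.array(c["view"]);q=V[:3,:3]@np.array(p,float)+V[:3,3]
    return np.array([c["fx"]*q[0]/q[2]+c["cx"],c["fy"]*q[1]/q[2]+c["cy"]])
def tri(c1,p1,c2,p2):
    o1,d1=ray(c1,p1);o2,d2=ray(c2,p2);d1/=np.linalg.norm(d1);d2/=np.linalg.norm(d2)
    s=np.linalg.lstsq(np.c_[d1,-d2],o2-o1,rcond=None)[0]
    a=o1+s[0]*d1;b=o2+s[1]*d2
    return (a+b)/2,np.linalg.norm(a-b)
def down(yaw): # tool z down, tool y axis at angle yaw (deg) from world x
    a=np.radians(yaw);y=np.array([np.cos(a),np.sin(a),0]);z=np.array([0,0,-1.]);return np.c_[np.cross(y,z),y,z]
def save(c,n,s=1.5): cv2.imwrite(f"pics/{n}.png",cv2.resize(c["img"][:,:,::-1],None,fx=s,fy=s,interpolation=cv2.INTER_CUBIC))
E
python3 - <<'E'
from h import *
np.set_printoptions(precision=1,suppress=True)
C={n:m.camera(n) for n in("top","side")}
for n in C: save(C[n],n+"0")
print(m.grip_point_offset,m.current_t())
for n in C: print(n,(-np.array(C[n]["view"])[:3,:3].T@np.array(C[n]["view"])[:3,3]),C[n]["fx"])
Z=dict(pan=0,chip1=0,scraper=0,scraper_grip=46,holder=0,brush=6,button_face=85,handle_mid=160,timer=0,spray_bottle=0,bowl=0,spread_tub=0,teaspoon=0,spice_jar=0)
for k in Z:
    for n in C:
        for d in m.spot_point(n,k)[:6]:
            print(k,n,round(d["p"],2),np.array(d["pixel"]),onz(C[n],d["pixel"],Z[k]))
print(m.current_t())
E
```

```text
pics
18.700000000000003 0.1
top [-606.4  611.  1654.9] 453.29952797559605
side [ 221.6 -948.1  991.6] 390.0960795082113
pan side 0.97 [260.6 284.4] [ 430.5 -200.8    0. ]
chip1 side 0.6 [252.4 276.7] [ 413.4 -164.4    0. ]
chip1 side 0.52 [260.3 258. ] [459.2 -94.9   0. ]
chip1 side 0.39 [235.6 261. ] [376.3 -85.5   0. ]
scraper side 0.56 [232.2 216.6] [412.9 132.8   0. ]
scraper side 0.43 [260.6 266.3] [ 450.4 -129.9    0. ]
scraper_grip side 0.63 [230.9 211.1] [405.9 113.2  46. ]
holder side 0.46 [217.9 180.3] [403.9 372.6  -0. ]
brush side 0.82 [218.4 182.2] [402.3 351.    6. ]
brush side 0.71 [224.5 152.8] [472.3 565.4   6. ]
brush side 0.69 [220.1 168.7] [428.1 445.4   6. ]
handle_mid side 0.58 [221.8 136. ] [448.2 458.1 160. ]
handle_mid side 0.57 [222.5 121.1] [476.4 584.  160. ]
handle_mid side 0.53 [213.2 150.2] [394.  359.8 160. ]
timer side 0.65 [275.1 215.7] [570.3  93.7   0. ]
timer side 0.64 [251.  167.2] [563.2 427.6   0. ]
timer side 0.22 [347.8 301.8] [ 665.4 -333.4    0. ]
timer side 0.18 [216.3 152. ] [438.3 592.    0. ]
spray_bottle side 0.82 [291.3 228.6] [606.2  10.9   0. ]
bowl side 0.91 [345.5 302.8] [ 657.2 -334.8    0. ]
spread_tub side 0.78 [252.5 167.4] [569.2 424.3   0. ]
spread_tub side 0.38 [330.9 335.5] [ 571.4 -422.6    0. ]
spread_tub side 0.36 [250.8 275.7] [ 409.5 -159.1    0. ]
spice_jar side 0.67 [332.3 334.9] [ 575.9 -422.     0. ]
1.5
```

View pics/top0.png

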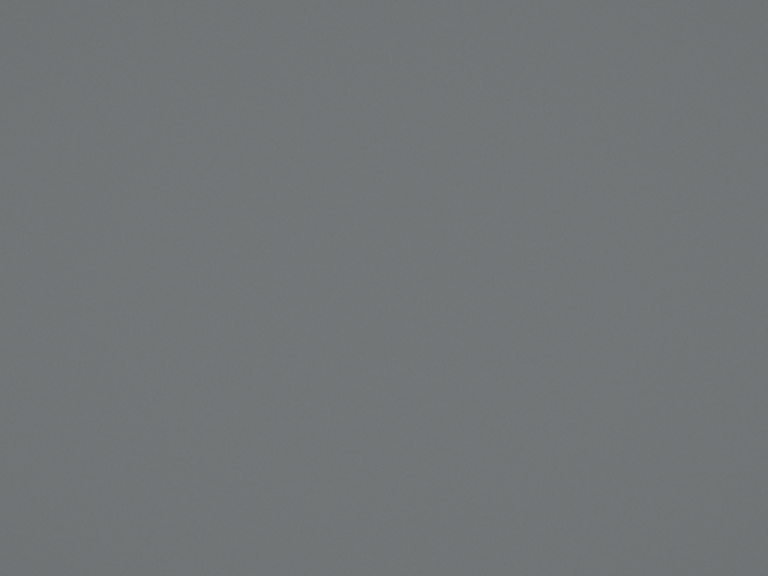

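View pics/side0.png

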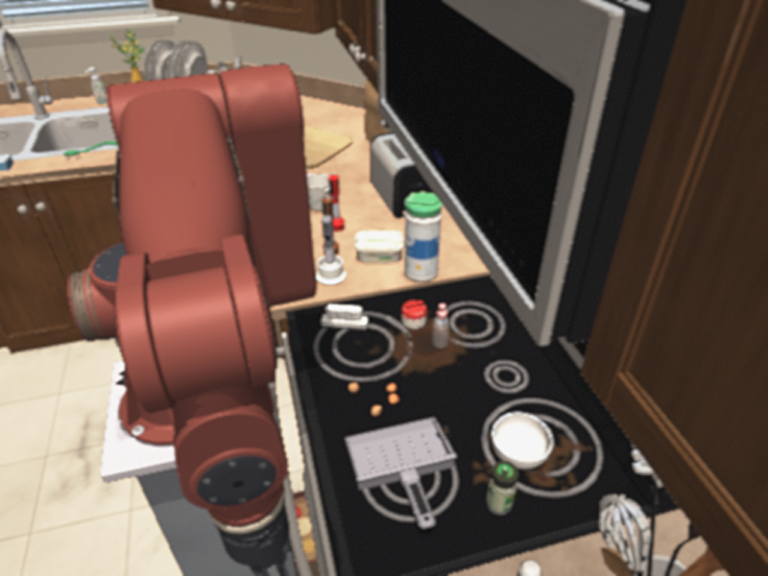

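Run:
```python
from h import *
np.set_printoptions(precision=2,suppress=True)
c=m.camera("side")
np.save("side0.npy",c["img"])
a=cv2.resize(c["img"][105:225,200:300,::-1],None,fx=4,fy=4,interpolation=cv2.INTER_CUBIC)
b=cv2.resize(c["img"][245:365,220:320,::-1],None,fx=4,fy=4,interpolation=cv2.INTER_CUBIC)
im=np.hstack([a,b])
cv2.imwrite("pics/crop1.png",im)
print(np.array(c["view"]),c["cx"],c["cy"])
t=m.camera("top");print(np.array(t["view"])[:3,:3])
for k in("chip1","chip2","chip3","chip4","button_face","brush_foot"):
  for d in m.spot_point("side",k)[:6]: print(k,round(d["p"],2),np.array(d["pixel"]),onz(c,d["pixel"],0))
for k in("chip1","pan","scraper","brush","holder"):
  for d in m.recognise("side",k)[:6]: print("rec",k,round(d["p"],2),np.array(d["pixel"]))
```

```text
[[   0.97   -0.26   -0.01 -453.25]
 [  -0.17   -0.6    -0.78  241.25]
 [   0.2     0.75   -0.63 1291.39]
 [   0.      0.      0.      1.  ]] 255.89754817509242 192.52762268972836
[[-0.39 -0.92  0.02]
 [-0.72  0.29 -0.62]
 [ 0.57 -0.26 -0.78]]
chip1 0.61 [260.7 255.8] [463.19 -85.83   0.  ]
chip1 0.55 [261.6 266.8] [ 453.01 -132.87   -0.  ]
chip1 0.5 [235.9 259.7] [378.52 -80.15   0.  ]
chip1 0.47 [253.  275.6] [ 416.44 -160.58    0.  ]
chip1 0.17 [270.9 215.5] [555.37  99.05   0.  ]
chip2 0.61 [260.7 255.8] [463.19 -85.83   0.  ]
chip2 0.55 [261.6 266.8] [ 453.01 -132.87   -0.  ]
chip2 0.5 [235.9 259.7] [378.52 -80.15   0.  ]
chip2 0.47 [253.  275.6] [ 416.44 -160.58    0.  ]
chip2 0.17 [270.9 215.5] [555.37  99.05   0.  ]
chip3 0.61 [260.7 255.8] [463.19 -85.83   0.  ]
chip3 0.55 [261.6 266.8] [ 453.01 -132.87   -0.  ]
chip3 0.5 [235.9 259.7] [378.52 -80.15   0.  ]
chip3 0.47 [253.  275.6] [ 416.44 -160.58    0.  ]
chip3 0.17 [270.9 215.5] [555.37  99.05   0.  ]
chip4 0.61 [260.7 255.8] [463.19 -85.83   0.  ]
chip4 0.55 [261.6 266.8] [ 453.01 -132.87   -0.  ]
chip4 0.5 [235.9 259.7] [378.52 -80.15   0.  ]
chip4 0.47 [253.  275.6] [ 416.44 -160.58    0.  ]
chip4 0.17 [270.9 215.5] [555.37  99.05   0.  ]
brush_foot 0.75 [220.5 184.1] [409.42 343.56  -0.  ]
brush_foot 0.66 [225.6 150.7] [482.47 590.99   0.  ]
brush_foot 0.59 [219.  166.3] [428.18 473.39   0.  ]
rec pan 0.79 [270.1 304.8]
rec scraper 0.84 [229.9 213.5]
rec brush 0.78 [220.6 132.1]
rec brush 0.63 [218.1 138.1]
rec brush 0.57 [291.5 220.4]
rec brush 0.48 [217. 163.]
rec holder 0.72 [222.  180.5]
```

View pics/crop1.png

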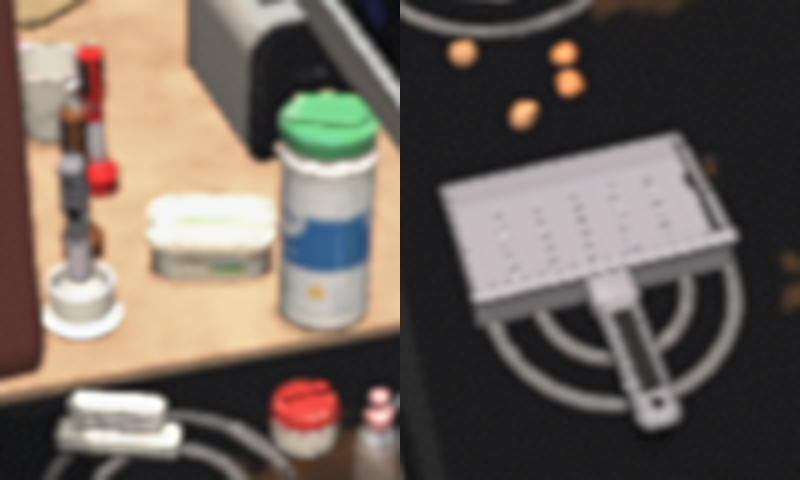

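```bash
cat > fit.py <<'E'
from h import *
from scipy.optimize import minimize,least_squares
def box(x0,x1,y0,y1,z0,z1): return np.array([[x,y,z] for x in(x0,x1) for y in(y0,y1) for z in(z0,z1)],float)
def place(P,s):
    a=np.radians(s[2]);R=np.array([[np.cos(a),-np.sin(a),0],[np.sin(a),np.cos(a),0],[0,0,1]]);return P@R.T+[s[0],s[1],0]
def render(c,parts,s,k=8,roi=None):
    x0,y0,x1,y1=roi;im=np.zeros(((y1-y0)*k,(x1-x0)*k),np.uint8)
    for P in parts:
        q=(np.array([proj(c,p) for p in place(P,s)])-[x0-.5,y0-.5])*k
        cv2.fillConvexPoly(im,cv2.convexHull(q.astype(np.int32)),255)
    return cv2.resize(im,(x1-x0,y1-y0),interpolation=cv2.INTER_AREA)/255.
def fitmask(c,parts,w,s0,roi):
    f=lambda s:np.sum((render(c,parts,s,roi=roi)-w)**2)
    best=None
    for yaw in s0[2]:
        r=minimize(f,[s0[0],s0[1],yaw],method="Nelder-Mead",options=dict(initial_simplex=np.array([[s0[0],s0[1],yaw],[s0[0]+12,s0[1],yaw],[s0[0],s0[1]+12,yaw],[s0[0],s0[1],yaw+8]])))
        if best is None or r.fun<best.fun: best=r
    return best
SCR=[box(-56,56,-13,13,0,26),box(-44,44,-9,9,26,64)]
def chips(c):
    I=c["img"].astype(int);msk=((I[:,:,0]-I[:,:,2]>60)&(I[:,:,0]>140)).astype(np.uint8);msk[:240]=0;msk[:,:215]=0;msk[360:]=0;msk[:,310:]=0
    n,l,st,ce=cv2.connectedComponentsWithStats(msk)
    return [(ce[i],st[i,4]) for i in range(1,n) if st[i,4]>3]
E
python3 - <<'E'
from fit import *
np.set_printoptions(precision=1,suppress=True)
c=m.camera("side");I=c["img"].astype(float)
pts=np.array([[-95,0,0],[95,0,0],[-95,-125,36],[95,-125,36]],float)
obs=np.array([[230.2,291.8],[290,278.8],[238.5,319.5],[304.5,304.2]])
r=least_squares(lambda s:(np.array([proj(c,p) for p in place(pts,s)])-obs).ravel(),[430,-200,0])
pan=r.x;print("pan",pan,r.fun)
a=np.radians(pan[2]);R=np.array([[np.cos(a),np.sin(a)],[-np.sin(a),np.cos(a)]])
for ce,n in chips(c):
    w=onz(c,ce,6);print("chip",ce,n,w,"panframe",R@(w[:2]-pan[:2]))
roi=(205,195,255,230);x0,y0,x1,y1=roi
g=I[y0:y1,x0:x1].min(2);w=np.clip((g-90)/100,0,1)
w[:,45:]=0; w[:6]=0
print(w.sum()); 
r=fitmask(c,SCR,w,[410,125,[-20,-10,0,10,20]],roi);print("scraper",r.x,r.fun,render(c,SCR,r.x,roi=roi).sum())
print((w*9).round().astype(int)[5:,:45].__str__().replace(" ",""))
E
```

```text
pan [ 429.5 -204.    -0.7] [ 0.7 -0.1 -0.6  0.2  0.8 -0.2 -0.9  0.3]
chip [235.4 257.4] 30 [378.1 -74.9   6. ] panframe [-52.9 128.4]
chip [260.5 258. ] 26 [ 458.4 -100.3    6. ] panframe [ 27.7 104. ]
chip [261.8 265.2] 36 [ 454.2 -131.5    6. ] panframe [23.8 72.8]
chip [250.4 272.9] 32 [ 410.1 -152.4    6. ] panframe [-20.   51.3]
324.4
scraper [405.2 135.9 -16.2] 91.01508089196463 468.94509803921574
[[000...000]
[544...000]
[221...000]
...
[000...000]
[000...000]
[000...000]]
```

Run:
```python
from fit import *
np.set_printoptions(precision=1,suppress=True,linewidth=200,threshold=10**6)
c=m.camera("side");I=c["img"].astype(float)
roi=(205,195,255,230);x0,y0,x1,y1=roi
g=I[y0:y1,x0:x1].min(2);
for row in (g[5:28,5:46]/10).astype(int): print("".join("%3d"%v for v in row))
u=np.clip((g-60)/110,0,1)
w=np.zeros_like(u);w[7:26,7:44]=u[7:26,7:44]
w[:19-0,:][:, :7]=0
r=fitmask(c,SCR,w,[408,125,[-25,-15,-5,5,15]],roi);print("scraper",r.x,r.fun,w.sum(),render(c,SCR,r.x,roi=roi).sum())
p=[onz(c,[200+x/4,105+y/4],0) for x,y in((57,447),(180,457))];print(p)
```

```text
14 14 13 13 13 12 12 11 10  9  9  9  8  8  8  7  7  6  6  6  5  5  5  4  4  3  3  3  2  2  2  2  2  2  2  2  2  2  2  2  2
 11 11 11 10 10  9  9  8  8  8  8  7  6  6  6  5  4  4  3  3  2  2  2  2  2  2  1  1  2  2  2  2  2  2  2  2  2  2  2  2  2
  9  8  8  8  8  7  6  6  9 12 13 12 12 11 11  9  8  7  7  6  6  6  6  6  5  5  4  4  3  3  2  2  2  2  2  2  2  2  2  2  2
  7  6  6  5  5  5  4  7 14 20 23 22 22 22 21 20 19 18 18 17 17 17 17 16 16 14 12 11 10  9  6  3  2  2  2  2  2  2  2  2  2
  4  4  4  3  3  3  5 11 18 24 25 25 25 25 25 25 25 25 25 25 25 25 25 24 24 23 23 22 21 18 13  7  3  2  2  2  2  2  2  2  2
  3  2  2  2  2  3  7 12 18 23 24 24 24 24 24 24 24 24 25 25 25 25 25 25 25 25 25 25 25 24 20 11  5  2  2  2  2  2  2  2  2
  2  2  2  2  2  2  6 10 14 19 22 23 23 23 23 24 24 24 24 24 24 24 24 24 24 24 24 24 25 25 21 12  6  3  3  3  3  3  2  2  2
  2  2  2  2  2  2  4  8 11 14 16 18 19 19 19 20 21 21 21 20 20 21 22 22 23 23 23 23 23 23 18 11  7  6  6  6  6  6  5  4  4
  2  1  2  2  2  3  5  8 10 12 13 14 15 14 14 15 16 16 16 15 15 15 16 17 18 19 20 19 19 18 15 11  9  9  9  9 
[... 1182 characters left out ...]
  8 10 10 11 10 10  9 10 10 11 11 12 12 12 12 13 12  9  8  8 10 11 12 12
  1  2  2  3  5  6  6  5  3  2  2  2  3  3  3  3  4  6  8 10  9  8  6  5  5  6  6  6  7  7  8  8  9  8  5  4  4  6  7  8  9
  2  2  3  5  7  7  6  4  3  2  1  1  1  2  2  4  6  9 11 11  9  6  4  3  3  3  3  3  4  3  4  4  4  4  3  2  2  3  3  3  4
  1  3  5  6  7  6  4  3  2  1  2  1  1  2  5  7 10 11 11  9  6  4  3  2  2  2  2  2  2  2  2  2  2  2  2  2  2  2  2  2  2
  2  4  6  7  7  5  3  2  2  2  2  1  2  4  7 10 12 11  9  6  4  2  2  2  2  2  2  2  2  2  2  2  2  2  2  2  2  2  2  2  2
scraper [406.3 137.6 -20.3] 46.81333409591352 390.2 469.28235294117644
[array([347.4, 150.4,   0. ]), array([455.9, 105.3,   0. ])]
```

Run:
```python
from fit import *
np.set_printoptions(precision=1,suppress=True,linewidth=200)
c=m.camera("side");I=c["img"].astype(float)
roi=(205,195,255,230);x0,y0,x1,y1=roi
g=I[y0:y1,x0:x1].min(2);u=np.clip((g-30)/90,0,1)
w=np.zeros_like(u);w[7:24,8:40]=u[7:24,8:40];w[16:,9:]*=1;w[7:9,:12]=0
w[7:18,36:]=0
for z0 in(0,5,8,12):
    P=[box(-56,56,-13,13,z0,26),SCR[1]]
    r=fitmask(c,P,w,[408,130,[-25,-15,-5]],roi);print(z0,r.x,r.fun,w.sum(),render(c,P,r.x,roi=roi).sum(),proj(c,[r.x[0],r.x[1],46]))
# brush: handle / cup
h=I[138:190,205:240]
for k,row in enumerate(h[::1]): print(138+k," ".join("%02x"%int(v.mean()) + ("r" if v[0]-v[2]>40 else " ") for v in row[5:26]))
```

```text
0 [403.2 138.3 -19.4] 22.74128412149173 429.06666666666666 468.9843137254902 [228.7 206.9]
5 [402.3 135.6 -20.7] 14.427384339356657 429.06666666666666 441.0901960784314 [228.7 207.4]
8 [401.6 133.5 -22.8] 16.819812892477252 429.06666666666666 426.6156862745098 [228.6 207.8]
12 [401.5 130.8 -23.2] 27.164152249134947 429.06666666666666 403.47058823529414 [228.7 208.3]
138 9c  a1  a2  98  7d  52  34  39r 3fr 3ar 37  55  83  9d  9e  9d  b0r c0r c5r c6r c5r
139 92  94  95  8e  75  4e  33  37r 3er 38r 35  54  84  9e  9e  9b  aar bdr c5r c6r c5r
140 88r 86  86  82  6c  49  32  37r 3cr 36r 32  54  84  9e  a0  9a  a8r bdr c6r c6r c5r
141 97r 95r 98r 94r 7dr 54  35  39  3er 36r 32  52  80  9c  9e  99  a4r bcr c7r c8r c6r
142 acr adr afr acr 95r 69r 48  47  4c  42r 39  4d  78  98  9d  96  9fr b8r c7r c9r c9r
143 bbr ber bfr ber afr 8dr 74  71  72  69  53  4e  70  91  9a  91  96r b2r c5r cbr ccr
144 c4r c4r c6r c4r bbr ab  a0  9c  9d  95  74  56  68  85  8d  86r 87r a2r b9r c7r cbr
145 c6r c6r c7r c3r b9r b0  b1  b2  b4  a8  83  5e  65r 7br 84r 82r 82r 8br a0r b7r c5r
146 c9r c8r c5r ber afr a9 
[... 3144 characters left out ...]
 8c  cc  d2  b6  aa  b1  b9  be  c1  c2  c2  c1  be  b9  b2  a7  a0  b4  df  ee  e5 
183 90  dc  e7  d0  b5  b1  b7  bd  c0  c1  c2  c0  bc  b7  b0  aa  b8  dc  f0  f2  e3 
184 93  e7  f5  ea  d3  c0  bb  bc  be  c1  c0  bf  bb  ba  b9  c4  e0  f3  f6  ee  d6 
185 8a  e3  f9  f6  f0  e4  d8  cf  cb  cb  cc  ce  d2  da  e1  ea  f4  f7  f4  e1  c2r
186 6b  b9  ed  f7  f8  f7  f4  ee  e9  e9  ea  ed  f0  f5  f7  f8  f7  f3  e4  c5r b8r
187 51  89  bf  e4  f3  f7  f8  f8  f8  f8  f8  f8  f8  f9  f9  f6  ea  d3  bcr b5r b8r
188 50r 7dr a3r bbr cc  df  ee  f6  f8  f8  f8  f8  f7  f0  e3  ce  b6  aar aer b5r b9r
189 53r 85r abr b4r b0r afr ba  c9  d2  d5  d5  d3  cc  bd  aer a7r a9r adr b4r b8r bar
```

Run:
```python
from fit import *
np.set_printoptions(precision=1,suppress=True,linewidth=200)
c=m.camera("side")
t=np.linspace(0,2*np.pi,72)
def ext(s,r,z):
    q=np.array([proj(c,[s[0]+r*np.cos(a),s[1]+r*np.sin(a),z]) for a in t]);return q[:,0].min(),q[:,0].max(),q[:,1].max(),q[:,1].min()
for s0 in ([405,360],):
    r=least_squares(lambda s:np.array(ext(s,41,2))[:3]-[210.4,230.6,188.9],s0);print("cup",r.x,r.fun, "rim",ext(r.x,34.5,46))
    s=r.x
for z in(0,46,85,116,135,150,168,185,197): print(z,proj(c,[s[0],s[1],z]))
d=np.array([221.6,-948.1])-s;print("viewdir yaw",np.degrees(np.arctan2(d[1],d[0])))
for a in(-110,-100,-90,-80,-70): print(a,proj(c,[s[0]+20.5*np.cos(np.radians(a)),s[1]+20.5*np.sin(np.radians(a)),135]))
```

```text
cup [410.7 349.3] [ 0.3 -0.3  0. ] rim (np.float64(211.41963121143678), np.float64(228.18409587374416), np.float64(179.39290242687707), np.float64(169.53279230056495))
0 [220.5 183.3]
46 [219.8 174.4]
85 [219.2 166.6]
116 [218.6 160.2]
135 [218.3 156.3]
150 [218.1 153.1]
168 [217.7 149.2]
185 [217.4 145.5]
197 [217.2 142.9]
viewdir yaw -98.29371666891198
-110 [217.5 159.1]
-100 [218.4 159.1]
-90 [219.3 159. ]
-80 [220.2 158.9]
-70 [221.  158.6]
```

```bash
cat >> h.py <<'E'
PAN=np.array([429.8,-203.]);PY=-0.7
def P2W(x,y):
    a=np.radians(PY);return PAN+[np.cos(a)*x-np.sin(a)*y,np.sin(a)*x+np.cos(a)*y]
def st(s=""): print(s,"t",round(m.current_t(),2),np.round(m.current_eef_pos(),1),"F",np.round(m.current_contact_force(),1),"op",round(float(m.current_opening()),1),"j",np.round(m.current_joint_positions(),0))
E
python3 - <<'E'
from h import *
go=18.7
S=np.array([403.5,134.5]);z=48-go
for yaw in(69.3,-110.7):
    print(yaw,m.solve_ik([*S,z],down(yaw)),m.solve_ik([*P2W(22,146),z+6],down(yaw+20)))
    # brush
def BR(a,yaw=-11,flip=1):
    t=np.radians(yaw);x=np.array([np.cos(t),np.sin(t),0]);y=np.array([-np.sin(t),np.cos(t),0])*flip
    zz=np.cos(np.radians(a))*x+np.array([0,0,-np.sin(np.radians(a))]);return np.c_[np.cross(y,zz),y,zz]
for f in(1,-1):
  for a in(0,15,30,40):
    R=BR(a,-11,f)
    for g in([410.7,349.3,136],[410.7,349.3,380]):
        for back in(0,100):
            q=m.solve_ik(np.array(g)+R[:,2]*(go-back),R);print(f,a,g[2],back,None if q is None else np.round(q))
Q=m.solve_ik([*S,z+60],down(69.3))
m.movep([*S,z+60],down(69.3));st("above")
m.servo_line([*S,z],speed=100);st("at")
m.set_gripper(0);st("closed")
m.servo_line([*S,z+6],speed=60);st("lift")
E
```

```text
69.3 [  0.69439956 -22.73157948 -41.70130247  71.03027701   0.
  21.39439956] [-23.66504659 -16.4129759  -36.07378614  70.33918977   0.
 -22.96504659]
-110.7 [   0.69439956  -22.73157948  -41.70130247   71.03027701    0.
 -158.60560044] [-23.66504659 -16.4129759  -36.07378614  70.33918977   0.
 157.03495341]
1 0 136 0 None
1 0 136 100 None
1 0 380 0 None
1 0 380 100 None
1 15 136 0 None
1 15 136 100 None
1 15 380 0 None
1 15 380 100 [ 66. -45. -44.  50. -70.  48.]
1 30 136 0 [ 49. -36. -61.  25. -49.  41.]
1 30 136 100 [ 61. -38. -54.  45. -55.  56.]
1 30 380 0 [ 49. -42. -38.  53. -49.  41.]
1 30 380 100 [ 61. -37. -28.  70. -55.  56.]
1 40 136 0 [ 46. -35. -54.  38. -40.  45.]
1 40 136 100 [ 55. -38. -48.  54. -45.  56.]
1 40 380 0 [ 46. -36. -29.  64. -40.  45.]
1 40 380 100 [ 55. -33. -19.  78. -45.  56.]
-1 0 136 0 None
-1 0 136 100 None
-1 0 380 0 None
-1 0 380 100 None
-1 15 136 0 None
-1 15 136 100 None
-1 15 380 0 None
-1 15 380 100 [  66.  -45.  -44.   50.  -70. -132.]
-1 30 136 0 [  49.  -36.  -61.   25.  -49. -139.]
-1 30 136 100 [  61.  -38.  -54.   45.  -55. -124.]
-1 30 380 0 [  49.  -42.  -38.   53.  -49. -139.]
-1 30 380 100 [  61.  -37.  -28.   70.  -55. -124.]
-1 40 136 0 [  46.  -35.  -54.   38.  -40. -135.]
-1 40 136 100 [  55.  -38.  -48.   54.  -45. -124.]
-1 40 380 0 [  46.  -36.  -29.   64.  -40. -135.]
-1 40 380 100 [  55.  -33.  -19.   78.  -45. -124.]
above t 5.04 [403.9 134.   89.5] F [-0.  -0.1  0.3] op 85.0 j [  1. -25. -37.  78.  -0.  21.]
at t 5.79 [403.8 134.5  29.8] F [ 0.6  1.3 -0.6] op 85.3 j [  1. -23. -42.  71.   0.  21.]
closed t 6.42 [403.7 134.6  29.6] F [-0.1 -0.3  2.3] op 17.2 j [  1. -23. -42.  71.   0.  21.]
lift t 6.67 [403.7 134.5  35.6] F [-0.4  0.6 -0.8] op 17.2 j [  1. -23. -41.  72.  -0.  21.]
```

Run:
```python
from h import *
from fit import chips
z0=48-18.7;D=down(90+PY)
def L(x,y,h,v=150,att=None): m.servo_line([*P2W(x,y),z0+h],att,speed=v)
p=m.current_eef_pos();m.servo_line([403.5,134.5,z0+40],speed=150)
m.movep([*P2W(22,148),z0+40],D)
L(22,148,6,120);L(22,-45,6,110);st("A")
L(22,-38,6,100);L(22,-20,55,200)
m.movep([*P2W(-28,172),z0+50],D)
L(-28,172,6,120);st("B0")
c=m.camera("side");save(c,"mid");np.save("mid.npy",c["img"])
for ce,n in chips(c): print(ce,n,np.round(onz(c,ce,8)-[*PAN,0]))
```

```text
A t 10.19 [ 451.3 -247.8   35.3] F [ 0.3 -0.3 -0.2] op 17.3 j [-43.  -5. -26.  69.   0. -43.]
B0 t 12.18 [403.9 -31.2  35.4] F [ 0.2  0.5 -0.5] op 17.5 j [-23. -27. -45.  73.  -0. -22.]
[235.25925926 257.59259259] 27 [-53. 125.   8.]
[270.46666667 298.95      ] 60 [ 13. -64.   8.]
[257.59259259 301.92592593] 27 [-27. -64.   8.]
```

View pics/mid.png

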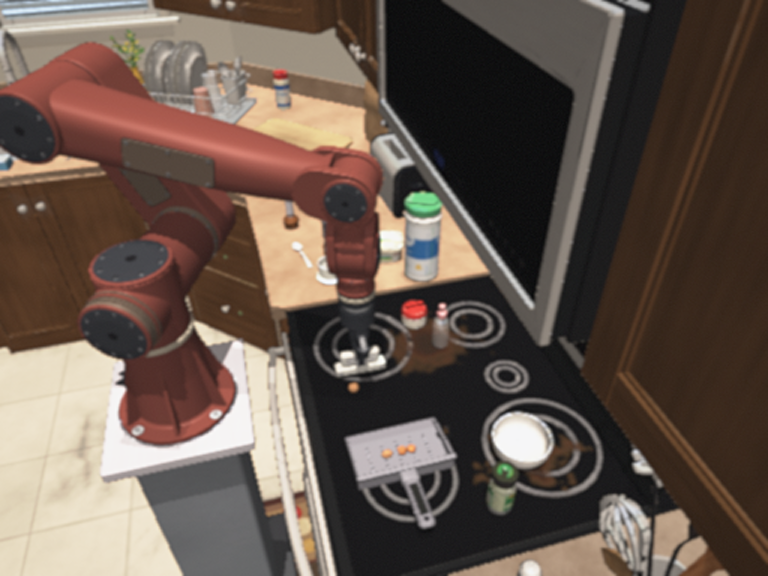

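Run:
```python
from h import *
from fit import chips
z0=48-18.7;D=down(90+PY)
def L(x,y,h,v=150,att=None): m.servo_line([*P2W(x,y),z0+h],att,speed=v)
L(-28,-40,6,110);st("B")
L(-28,-33,6,100);L(-28,-15,55,200)
S=[403.5,134.5]
m.movep([*S,z0+30],down(69.3))
m.servo_line([*S,z0+3],speed=120);m.servo_line([*S,z0+0.3],speed=25);st("down")
m.set_gripper(60);m.servo_line([*S,z0+80],speed=200);st("up")
m.movej(m.solve_ik([330,60,250],down(69.3)))
c=m.camera("side");save(c,"mid2");np.save("mid2.npy",c["img"])
for ce,n in chips(c): print(ce,n,np.round(onz(c,ce,8)-[*PAN,0]))
st()
```

```text
B t 14.3 [ 401.4 -242.2   35.3] F [-0.3  0.2 -1.1] op 17.4 j [-47. -14. -34.  70.   0. -46.]
down t 16.92 [403.6 134.4  29.8] F [-0.1 -0.2 -1. ] op 17.3 j [  1. -23. -42.  71.  -0.  21.]
up t 17.95 [403.7 134.5 109.2] F [-0.6  1.2 -1. ] op 59.7 j [  1. -25. -35.  80.  -0.  21.]
[270.46666667 298.95      ] 60 [ 13. -64.   8.]
[247.66666667 302.8       ] 30 [-57. -59.   8.]
[257.59259259 301.92592593] 27 [-27. -64.   8.]
 t 18.73 [330.   60.4 248. ] F [-0.1 -0.4  0.2] op 59.8 j [-12. -42. -31. 100.   0.   8.]
```

View pics/mid2.png

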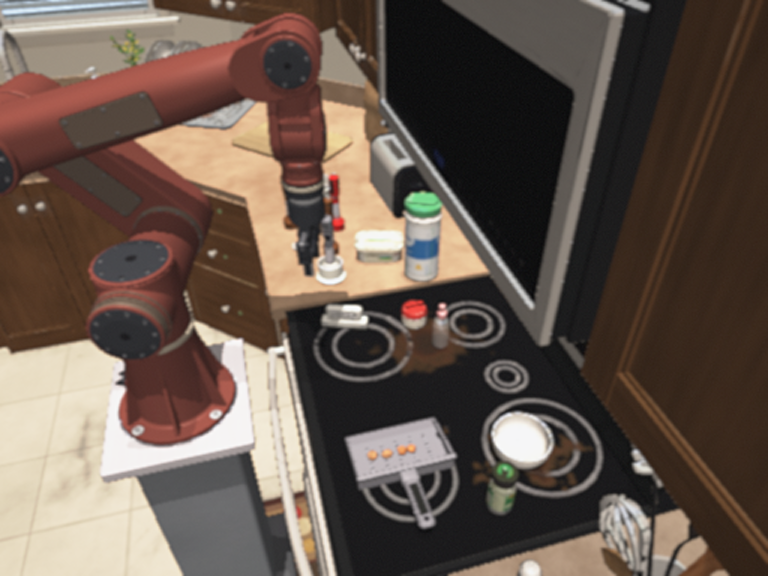

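```bash
cat >> h.py <<'E'
BC=np.array([410.7,349.3])
def BR(a=35,yaw=-11):
    t=np.radians(yaw);x=np.array([np.cos(t),np.sin(t),0]);y=np.array([-np.sin(t),np.cos(t),0])
    zz=np.cos(np.radians(a))*x+np.array([0,0,-np.sin(np.radians(a))]);return np.c_[np.cross(y,zz),y,zz]
def G(z,back=0,R=BR()): return np.array([*BC,z])+R[:,2]*(18.7-back)
E
python3 - <<'E'
from h import *
R=BR()
for z,b in((136,110),(136,0),(200,0),(235,0),(350,0)): assert m.solve_ik(G(z,b),R) is not None,(z,b)
m.movep(G(136,110),R);st("pre")
m.servo_line(G(136),speed=100);st("at")
c=m.camera("side");cv2.imwrite("pics/b1.png",cv2.resize(c["img"][110:210,170:290,::-1],None,fx=6,fy=6,interpolation=cv2.INTER_CUBIC))
E
```

```text
pre t 20.29 [337.7 363.2 188.3] F [ 0.5 -0.2  0.3] op 60.0 j [ 59. -38. -50.  52. -50.  58.]
at t 21.54 [425.7 346.6 125.7] F [ 0.9 -0.1  0.6] op 60.3 j [ 48. -36. -57.  32. -45.  43.]
```

View pics/b1.png

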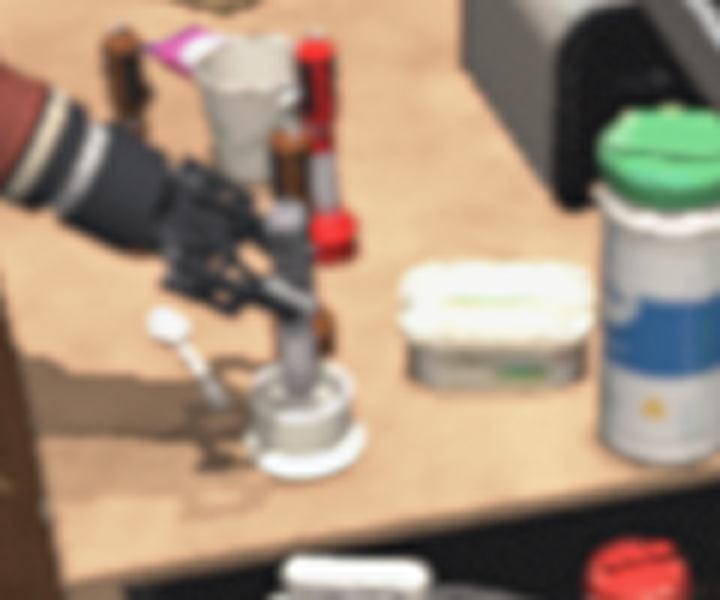

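Run:
```python
from h import *
m.set_gripper(0);m.sleep(0.3);st("closed");p=np.array(m.current_eef_pos());print(m.current_finger_force(),m.current_ft_torque())
np.save("p0.npy",p)
m.servo_line(G(140),speed=20);m.sleep(.2);st("+4")
m.servo_line(G(146),speed=20);m.sleep(.2);st("+10")
c=m.camera("side");cv2.imwrite("pics/b2.png",cv2.resize(c["img"][110:210,170:290,::-1],None,fx=6,fy=6,interpolation=cv2.INTER_CUBIC))
```

```text
closed t 22.26 [426.  346.7 125.9] F [-1.8  0.5  3. ] op 29.6 j [ 48. -36. -57.  32. -45.  43.]
59.53199496609159 [0.23137346 0.22251312 0.25532297]
+4 t 22.81 [425.5 346.1 128.7] F [ 0.5  0.2 -1.7] op 29.8 j [ 48. -36. -57.  33. -44.  43.]
+10 t 23.46 [425.8 346.4 135.6] F [ 0.6 -1.3  1.3] op 29.8 j [ 48. -37. -57.  33. -45.  43.]
```

Run:
```python
from h import *
def avg(n=20): return np.mean([m.current_eef_pos() for _ in range(n)],0)
t=m.current_t();a=avg();print(a,m.current_t()-t,a-G(146))
m.servo_line(G(190),speed=60);m.servo_line(G(199.4),speed=20);m.sleep(.2);st("pull")
a=avg();print(a-G(199.4))
print(np.mean([m.current_contact_force() for _ in range(10)],0))
m.set_gripper(60);m.sleep(.2);st("open")
c=m.camera("side");cv2.imwrite("pics/b3.png",cv2.resize(c["img"][110:210,170:290,::-1],None,fx=6,fy=6,interpolation=cv2.INTER_CUBIC))
```

```text
[425.85015901 346.40041569 135.51155288] 0.0 [0.11345322 0.02325521 0.23743224]
pull t 25.21 [425.8 346.4 188.9] F [ 0.2 -0.7  0.7] op 29.8 j [ 48. -40. -53.  40. -45.  43.]
[0.0916136  0.06887064 0.26294466]
[ 0.24163928 -0.68716567  0.69104595]
open t 25.81 [425.7 346.4 188.7] F [ 0.5  0.3 -0.1] op 60.2 j [ 48. -40. -53.  40. -44.  43.]
```

View pics/b3.png

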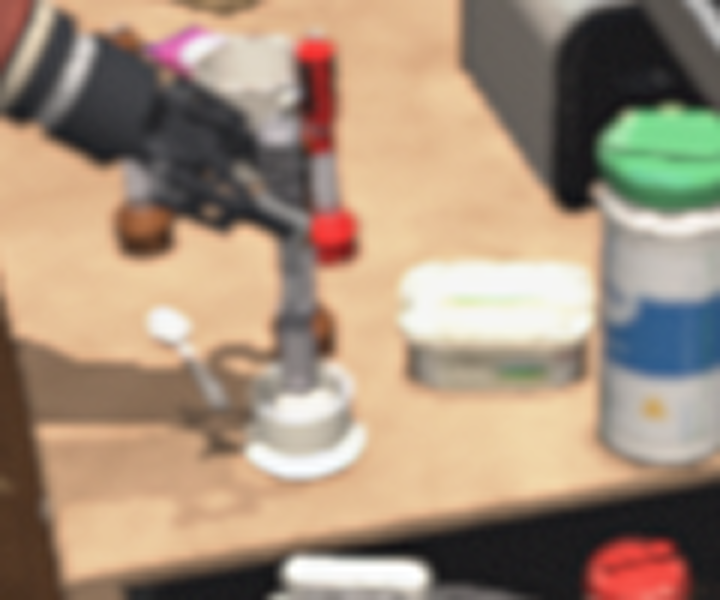

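Run:
```python
from h import *
fz=lambda:np.round(np.mean([ (m.sleep(.02),m.current_contact_force())[1] for _ in range(8)],0),1)
m.servo_line(G(235),speed=60);print(fz())
m.set_gripper(0);m.sleep(.2);st("grip");print(fz())
m.servo_line(G(237.5),speed=15);print("lift2.5",fz())
m.servo_line(G(243),speed=25);print("lift8",fz())
m.servo_line(G(290),speed=70);m.servo_line(G(360),speed=100);m.sleep(.4);st("up");print(fz())
c=m.camera("side");np.save("end.npy",c["img"]);cv2.imwrite("pics/b4.png",cv2.resize(c["img"][80:230,165:315,::-1],None,fx=4,fy=4,interpolation=cv2.INTER_CUBIC))
```

```text
[ 0.2 -0.  -0. ]
grip t 27.31 [425.7 346.3 224. ] F [ 0.6 -0.5 -1.2] op 29.6 j [ 48. -41. -50.  44. -44.  43.]
[-0.3 -0.1 -1.2]
lift2.5 [ 0.2  0.2 -3.8]
lift8 [ 0.1 -0.  -4.4]
up t 30.47 [425.7 346.3 349.1] F [ 0.2 -0.7 -3.5] op 29.8 j [ 48. -40. -36.  57. -44.  43.]
[ 0.   0.  -3.9]
```

View pics/b4.png

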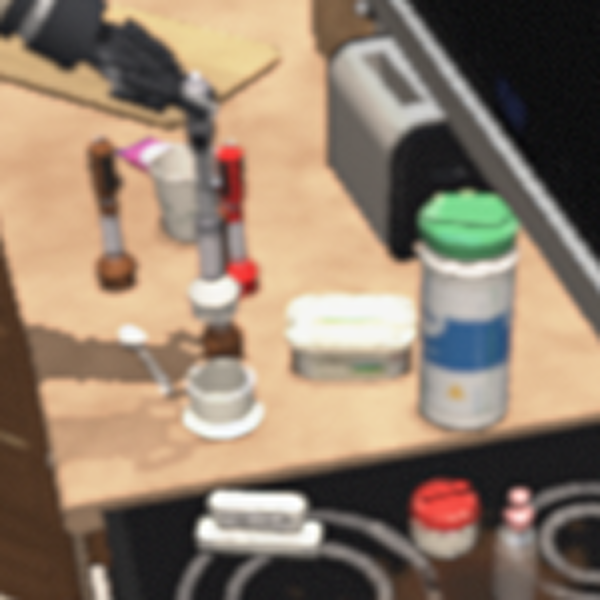

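Run:
```python
from h import *
m.sleep(.3);st();print(m.close_job())
```

```text
t 30.95 [425.7 346.4 349.3] F [-0.8  0.4 -4.4] op 29.6 j [ 48. -40. -36.  57. -44.  43.]
the job is handed in; nothing more can be done
None
```

I handed the job in at about 31 s: all four chips are in the dustpan, the scraper is back where it stood, and the arm is holding the brush still, upright and well clear of the cup. I judged it locked at the second stop from the last picture and from the handle carrying the brush's weight without sliding; I did not see the button itself spring out.

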